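# Restock the oil bottle lane, oldest first

## Task

Restock the oil lane first-in-first-out: pull the old oil bottle, which stands at the back of its lane, forward to the front stop (the end nearest the robot), then take the new oil bottle, an identical one standing on the worktop in front of the lanes, and stand it upright in the same lane close behind the old one, no more than a finger's width away. Leave the other lane's taller needle-tipped bottle where it is. Mind the magnifier lamp clamped to the table's front edge left of the work: its arm stands about 0.4 m high and reaches away to the back left, so pass well over it and not through it.

Things in the scene. Friction and masses are not known exactly. Their poses are not given: they have to be found in the camera images.
- lane_oil: Fixed low aluminium channel, of two alike the one holding an oil bottle. Origin: centre of underside, z up, x along the lane from front stop (-x, robot's side, black ticket holder outside) to open back (+x); turned up to 12 degrees. Inside x -65 mm (stop's inner face) to +65, y -22.5 to +22.5; floor 3 mm above the worktop; walls and stop 3 mm thick, tops 21 mm above the worktop.
- oil_old: Old oil bottle, loose, upright in the rear of the oil lane, centre 95 to 110 mm behind the stop's inner face. Round, whitish, yellow cap; body 29 mm across up to 59 mm above its underside, cap 16 mm across up to 66 mm; about 0.12 kg. Origin: centre of underside, z up. Grip the body above the lane's walls; it can be slid along the lane or lifted.
- oil_new: New oil bottle, same shape, size and mass as the old one, loose and upright on the worktop between robot and lanes. It stands in a row, about 80 mm apart and in any order, with a sample vial (23 mm across, 54 mm tall, black cap) and a wooden hand stamp (23 mm, 53 mm tall). Origin: centre of underside, z up.
- flux: Bystander in the other lane: loose round bottle 33 mm across and 93 mm tall with red cap and thin needle tip, in the front part of its lane, about 120 to 200 mm to the side of the oil lane. Origin: centre of underside, z up. To be left alone.
Mind the look-alikes: they are no part of the job. What is shaped like the oil_old but blue is not meant.

How it is judged:
On the way:
1. the old bottle stands upright in the front of the oil lane, within 15 mm of the front stop, while the new bottle is still outside the lane (y of oil_old in the frame of lane_oil between -0.02 and 0.02 m and z of oil_old in the frame of lane_oil between 0 and 0.008 m and angle between oil_old's own z axis and vertical below 0.15 rad and x of oil_old in the frame of lane_oil between -0.066 and -0.0355 m and horizontal distance between oil_new and lane_oil above 0.09 m), for 0.2 s.
At the end, for the whole second after the job is handed in: Both oil bottles stand upright (within about 9 degrees) and at rest on the floor of the oil lane, released: the old one in front, its side within 15 mm of the front stop, the new one behind it with a gap of at most 25 mm between them (y of oil_old in the frame of lane_oil between -0.02 and 0.02 m and z of oil_old in the frame of lane_oil between 0 and 0.008 m and angle between each of oil_old, oil_new's own z axis and vertical below 0.15 rad and x of oil_old in the frame of lane_oil between -0.066 and -0.0355 m and y of oil_new in the frame of lane_oil between -0.02 and 0.02 m and z of oil_new in the frame of lane_oil between 0 and 0.008 m and x of oil_new in the frame of lane_oil between -0.037 and 0.05 m and horizontal distance between oil_old and oil_new below 0.054 m and linear speed of each of oil_old, oil_new below 0.02 m/s); the robot touches nothing.
It fails at once if the needle-tipped bottle in the other lane is moved by more than 20 mm or tipped (distance of flux from where it was at the start of the episode above 0.02 m or angle between flux's own z axis and vertical above 0.25 rad).
It also fails if it takes over 48 s, if anything falls off the work surface, if the arm or the gripper's body presses on something with over 40 N, if the wrist force passes 120 N, or if a joint passes its speed limit or range.

## Robot

A 7-joint arm with a two-finger parallel gripper is mounted at the origin on a cart in front of the work surface, level with it; the furniture and walls round the work are solid. World frame = base frame: x ahead of the robot, y to its left, z up, the work surface at z = 0. Lengths are in m, angles in rad, forces in N, time in s.
With the tool pointing down it reaches from about 0.425 to 0.95 m from the base axis. Payload 4.7 kg.
Tool frame: the origin (TCP) lies midway between the tips of the shut fingers; the grasp point (between the pads) lies behind it (arm.pinch_z is the z of the grasp point in the tool frame, in m); z points along the fingers, x is the direction in which the jaws open and shut, and the axes are right-handed (so a half turn about z gives the same grasp; the last joint's range is limited). The gripper opens to 87 mm and grips with 3 to 60 N. Pads are 19 mm wide; open, the fingers measure 117 mm over their backs; the gripper's body (75 mm by 190 mm) begins 51 mm behind the grasp point.
Start: joints at [-1.233, 0.469, -0.049, 1.532, 0.024, 1.141, -0.082], TCP at [0.242, 0.63, 0.223] pointing down, gripper open.
Joint ranges: [-2.59, 2.59], [-0.33, 1.99], [-1.39, 1.29], [0.1, 2.45], [-1.04, 4.18], [0.21, 1.99], [-2.66, 2.66]. Speed limits (rad/s): [2.57, 2.57, 3.14, 3.14, 3.14, 3.14, 3.14].

## Interface

Orientations are given as [roll, pitch, yaw] about the fixed x, y, z axes, in that order (R = Rz(yaw) Ry(pitch) Rx(roll)).
In Python, from cell import state, imaging, order, arm gives the robot as it stands. The module is installed in compiled form; this text tells all that it offers.
- The arm moves only by the tool move_arm, never from a script. Its argument "steps" is text: rows parted by semicolons, each of 7 numbers parted by spaces: the shift along the tool's x, y, z in mm, then the turn, a rotation vector about the tool's x, y, z in degrees, then the closure, from 0 (fully open) to 1 (shut). In form: tx ty tz wx wy wz hand; .... A call has 1 to 12 rows; each row shifts and turns the commanded pose from where the row before left it, along the tool's axes as they then stand; what a row does not reach is not made up. A row lasts 1/10 s, in which the tool goes at most 50 mm and 8.59 degrees, less where a joint would pass 70% of its speed; a pose out of reach is approached as far as the arm can. A call with a gripper value outside its range is refused whole. The fingers move at their own pace and stop on an object; "newtons" is the grip in N (left out, the last holds). Time passes only in rows, so rows that do not move let the fingers close. It gives the time, the measured TCP pose, the force and the opening at its end, in the units of the state.
- state(): the state, without advancing time (a new reading comes with each control period).
- imaging.grab_frame(name): name is "scene" or "side" or "wrist"; returns a dict with "color" (420x560x3 uint8, red, green, blue), "range_z" (420x560 float32, m along the optical axis (not along the pixel's ray), 0 where there is no reading), "vertical_fov" (degrees; the focal length in pixels is half the picture's height over the tangent of half this angle, whatever the lens; pixels are square), "cx", "cy" (the principal point, pixels), "origin" and "attitude" of the camera in the world. Camera axes: x right, y down, z forward; pixel columns grow to the right and rows downward; lengths in m; the calibration is good to about 2 mm. The wrist camera is an equidistant fisheye: a pixel r from the principal point sees the ray r / f radians off the axis. A picture is of the moment at which its call begins.
- order.job_done(): hands the job in, once; it reports no verdict.
The state is a dict: "time": time; "joint_positions": joint angles; "qd": joint speeds; "joint_torque": joint torques, N m; "eef_pos": TCP position; "ee_rot": TCP orientation; "contact_force": force on the tool from outside, world axes, zero at the start; "moment": the same for the moment, N m; "opening": opening from 0.0 (shut) to 1.0 (fully open).
Only numpy, scipy, OpenCV 4.12 (cv2) and the standard library are available. Lean on these libraries where they do the work, as an engineer would, in place of code of your own. Each camera call takes 0.05 s, during which the arm holds its last target.

## Working session

There is one attempt and no reset: what is moved stays moved. The work goes in short steps, Python scripts to look and compute and a tool call to move; the robot and the scene stay as the last step left them, time stands still between calls to the robot, and variables do not carry over. Pictures are saved under pics/ and viewed, and the job is handed in when it is done.

Besides the shell and the picture viewer there is one more tool, called after "Emit:" in YAML: its name, and indented under it one key for each argument. move_arm: Moves the arm, as the interface text tells. Its arguments: {"type":"object","properties":{"steps":{"type":"string"},"newtons":{"type":"number"}},"required":["steps"]}

```bash
mkdir -p pics
python3 - <<'E'
from cell import state, imaging, order, arm
import cv2,numpy as np
print(state()); print([a for a in dir(arm) if a[0]!='_'], arm.pinch_z)
for n in ["scene","side","wrist"]:
    f=imaging.grab_frame(n); cv2.imwrite(f"pics/{n}0.png",f["color"][:,:,::-1]); np.savez(f"{n}0.npz",**f)
    print(n,f["vertical_fov"],f["cx"],f["cy"],f["origin"],f["attitude"])
E
```

```text
{'time': 0.0, 'joint_positions': array([-1.23287429,  0.46948022, -0.04856817,  1.53369983,  0.02410317,
        1.14100192, -0.08226414]), 'qd': array([ 0.00016908, -0.00076037, -0.00265673, -0.00192467,  0.00077935,
       -0.00068249, -0.000822  ]), 'joint_torque': array([-1.11378959e-04, -5.07973266e+01, -8.05926905e-02, -2.36156577e+01,
       -6.12562965e-02,  3.77579313e-02,  1.74445699e-04]), 'eef_pos': array([0.24187878, 0.62952488, 0.22147071]), 'ee_rot': array([3.14150386e+00, 2.00170669e-03, 1.20401926e+00]), 'contact_force': array([ 0.03492066, -0.36841947, -0.77858947]), 'moment': array([ 0.01010575, -0.0186748 , -0.01780228]), 'opening': 0.9981957168640029}
['PlanningError', 'pinch_z'] -0.0187
scene 56.67609273880774 284.22682942938195 209.5049776796178 [0.75885317 0.44508682 0.73063061] [-2.54394189 -0.00789414  2.77341558]
side 43.51804776433215 281.51973697034583 212.80504288854576 [1.23182561 0.11935896 0.53511387] [-2.19879921 -0.01518335  1.79245495]
wrist 65.70646984690485 277.74605547342134 211.4899710161903 [0.17766496 0.65342838 0.38458437] [2.88531625e+00 2.50784109e-03 1.20379286e+00]
```

View pics/scene0.png

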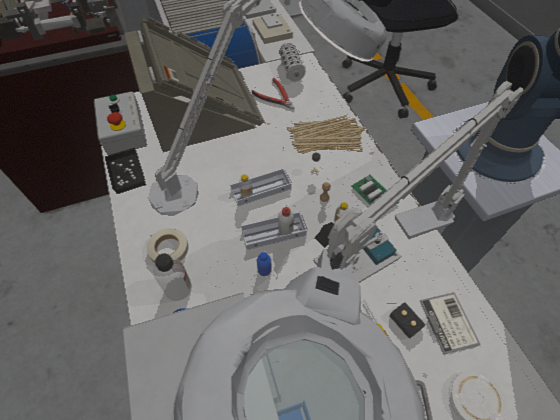

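View pics/side0.png

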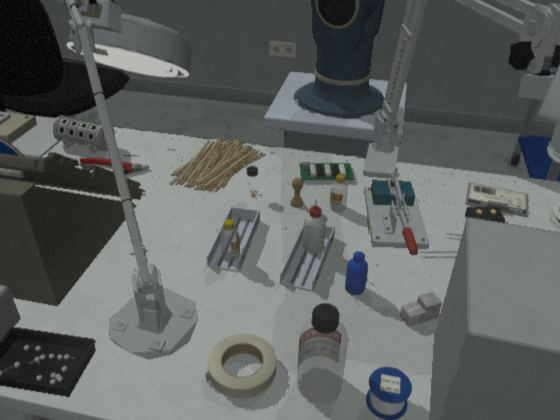

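View pics/wrist0.png

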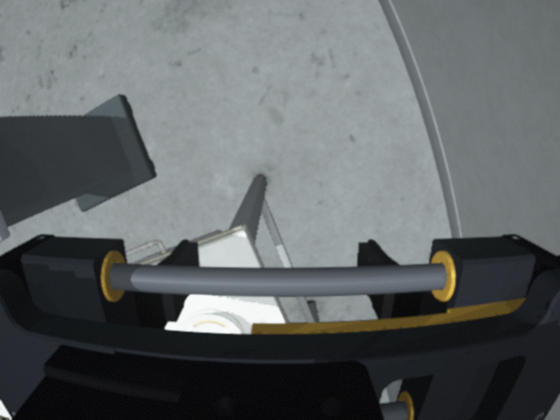

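```bash
cat > h.py <<'E'
import numpy as np,cv2
from scipy.spatial.transform import Rotation as Ro
def cloud(f):
    d=np.asarray(f["range_z"]); H,W=d.shape
    fl=H/2/np.tan(np.radians(float(f["vertical_fov"]))/2)
    v,u=np.mgrid[:H,:W]
    P=np.stack([(u-float(f["cx"]))/fl*d,(v-float(f["cy"]))/fl*d,d],-1)
    R=Ro.from_euler('xyz',f["attitude"]).as_matrix()
    W_=P@R.T+f["origin"]; W_[d<=0]=np.nan
    return W_
def crop(f,x0,y0,x1,y1,s,name):
    cv2.imwrite(name,cv2.resize(np.asarray(f["color"])[y0:y1,x0:x1,::-1],None,fx=s,fy=s,interpolation=cv2.INTER_CUBIC))
E
python3 - <<'E'
from h import *
S=np.load("scene0.npz");D=np.load("side0.npz")
crop(S,225,140,405,275,4,"pics/sc1.png"); crop(D,195,150,395,300,4,"pics/sd1.png")
C=cloud(S)
for n,(u,v) in dict(old=(244,178),flux=(286,211),new=(343,206),stamp=(325,185),vial=(315,157),table=(300,270),blue=(264,257)).items(): print(n,C[v,u])
C=cloud(D)
for n,(u,v) in dict(old=(228,225),flux=(315,212),new=(340,179),stamp=(297,182),vial=(252,171),table=(280,220)).items(): print(n,C[v,u])
E
```

```text
old [ 0.64395309 -0.08082797  0.06987358]
flux [0.59226126 0.03749848 0.07856936]
new [0.47457542 0.06132545 0.06822001]
stamp [ 0.48000053 -0.01307245  0.0519747 ]
vial [ 0.46899367 -0.09375713  0.05516332]
table [ 0.59807791  0.13446843 -0.00087704]
blue [0.66665547 0.11365641 0.06663352]
old [ 0.6516788  -0.08417407  0.06859005]
flux [0.5989072  0.03508967 0.0756645 ]
new [0.48065259 0.05780897 0.06474566]
stamp [ 0.48452959 -0.01438302  0.04996513]
vial [ 0.47264044 -0.09719412  0.0525194 ]
table [ 5.32158172e-01 -3.26394987e-02  1.99301885e-04]
```

View pics/sc1.png

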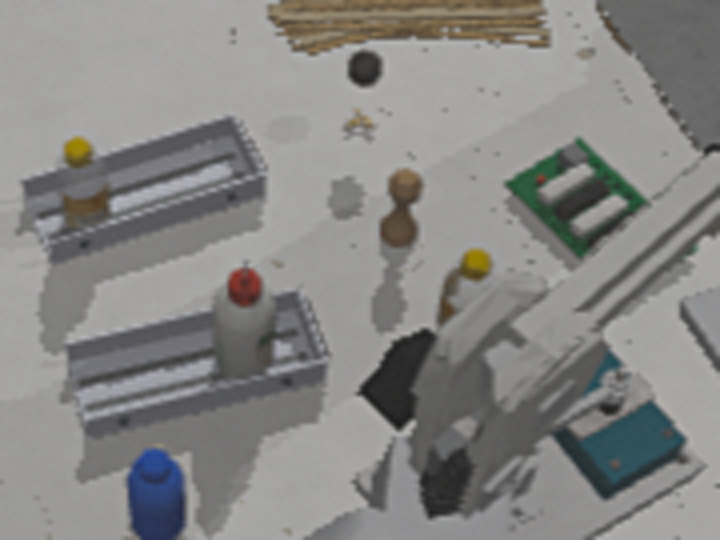

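View pics/sd1.png

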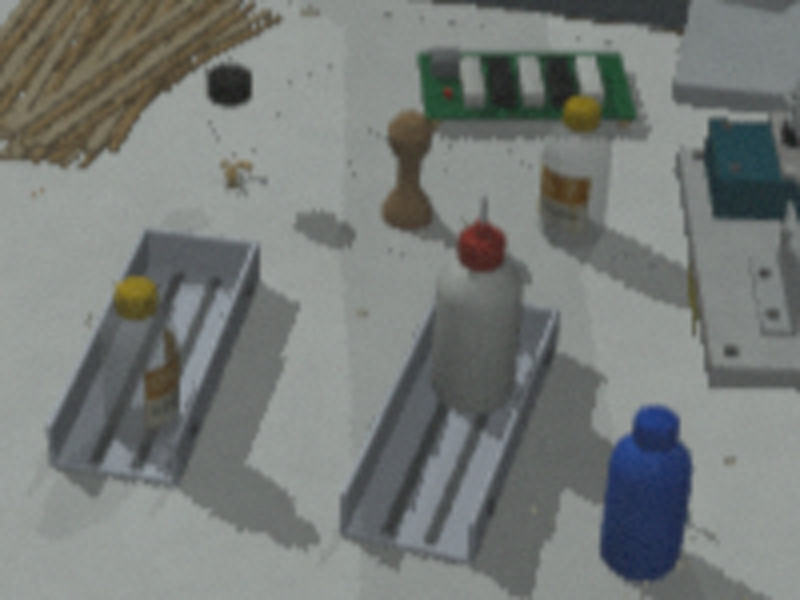

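Run:
```python
from h import *
S=np.load("scene0.npz");D=np.load("side0.npz")
allp={}
for n,f in (("scene",S),("side",D)):
    C=cloud(f); col=cv2.cvtColor(f["color"],cv2.COLOR_RGB2HSV)
    y=(col[...,0]>20)&(col[...,0]<32)&(col[...,1]>150)&(C[...,2]>.045)&(C[...,2]<.09)&(C[...,0]>.4)&(C[...,0]<.75)
    for nm,c in dict(old=(.648,-.083),new=(.478,.06)).items():
        m=y&(np.hypot(C[...,0]-c[0],C[...,1]-c[1])<.03)
        P=C[m]; t=P[P[:,2]>.062]
        print(n,nm,len(P),'all',P.mean(0),'top',len(t),np.median(t,0), (t.min(0)+t.max(0))/2,P[:,2].max())
    # lane wall tops
    m=(C[...,2]>.012)&(C[...,2]<.027)&(C[...,0]>.5)&(C[...,0]<.72)&(C[...,1]>-.13)&(C[...,1]<-.03)
    P=C[m]; allp[n]=P
    r=cv2.minAreaRect(P[:,:2].astype(np.float32)*1000); print(n,len(P),r)
    # tall points
    m=(C[...,2]>.09)&(C[...,0]>.25)&(C[...,0]<.85)&(C[...,1]>-.35)&(C[...,1]<.5)
    Q=C[m]
    print("tall",len(Q))
    for z in np.arange(.1,.6,.05):
        q=Q[(Q[:,2]>=z)&(Q[:,2]<z+.05)]
        if len(q): print(round(z,2),len(q),q[:,:2].min(0).round(2),q[:,:2].max(0).round(2),np.median(q[:,:2],0).round(2))
# height map picture
C=np.concatenate([cloud(S).reshape(-1,3),cloud(D).reshape(-1,3)]);C=C[~np.isnan(C[:,0])]
im=np.zeros((600,700,3),np.uint8)
C=C[np.argsort(C[:,2])]
m=(C[:,0]>.15)&(C[:,0]<.85)&(C[:,1]>-.3)&(C[:,1]<.4)&(C[:,2]<.7)
for p in C[m]:
    u=int((.4-p[1])*850)if False else int((.4-p[1])*1000); v=int((.85-p[0])*850)
    h=np.clip(p[2]/.5,0,1); c=cv2.applyColorMap(np.uint8([[h*255]]),cv2.COLORMAP_JET)[0,0]
    if p[2]<.006: c=(40,40,40)
    cv2.circle(im,(u,v),1,tuple(int(x) for x in c),-1)
cv2.imwrite("pics/top.png",im)
```

```text
scene old 25 all [ 0.64367154 -0.08318601  0.06964671] top 25 [ 0.64395309 -0.08309206  0.06965986] [ 0.64324375 -0.08353961  0.06943014] 0.07192649954193076
scene new 33 all [0.47235548 0.05942099 0.06607689] top 32 [0.4727961  0.05906245 0.06612888] [0.4716049  0.05891697 0.06586585] 0.06885084403749575
scene 416 ((603.1817016601562, -89.22991180419922), (134.79518127441406, 53.61761474609375), 1.0602328777313232)
tall 44091
0.1 2077 [ 0.25 -0.35] [0.85 0.14] [ 0.75 -0.27]
0.15 4903 [ 0.25 -0.35] [0.85 0.31] [0.78 0.22]
0.2 2178 [ 0.25 -0.35] [0.76 0.15] [ 0.33 -0.3 ]
0.25 1002 [ 0.26 -0.35] [0.65 0.33] [ 0.58 -0.28]
0.3 21015 [ 0.27 -0.35] [0.84 0.45] [0.68 0.37]
0.35 12311 [0.28 0.13] [0.83 0.4 ] [0.75 0.32]
side old 46 all [ 0.64693054 -0.08490227  0.06915722] top 46 [ 0.64740155 -0.08489715  0.06952031] [ 0.64548901 -0.08513122  0.06774   ] 0.07109543917819527
side new 49 all [0.47622328 0.05658755 0.06488326] top 41 [0.47555934 0.05657792 0.06577595] [0.47436301 0.05693688 0.06517531] 0.06804295243385511
side 663 ((606.2857055664062, -89.46189880371094), (135.4575958251953, 52.6832389831543), 1.2545042037963867)
tall 29822
0.1 5684 [ 0.25 -0.35] [0.85 0.22] [ 0.77 -0.28]
0.15 12267 [ 0.25 -0.35] [0.85 0.32] [0.78 0.22]
0.2 2801 [ 0.25 -0.35] [0.76 0.15] [ 0.34 -0.3 ]
0.25 1560 [ 0.27 -0.35] [0.76 0.29] [0.6  0.13]
0.3 3263 [ 0.28 -0.35] [0.73 0.29] [0.64 0.27]
0.35 2802 [0.44 0.2 ] [0.64 0.29] [0.61 0.26]
```

View pics/top.png

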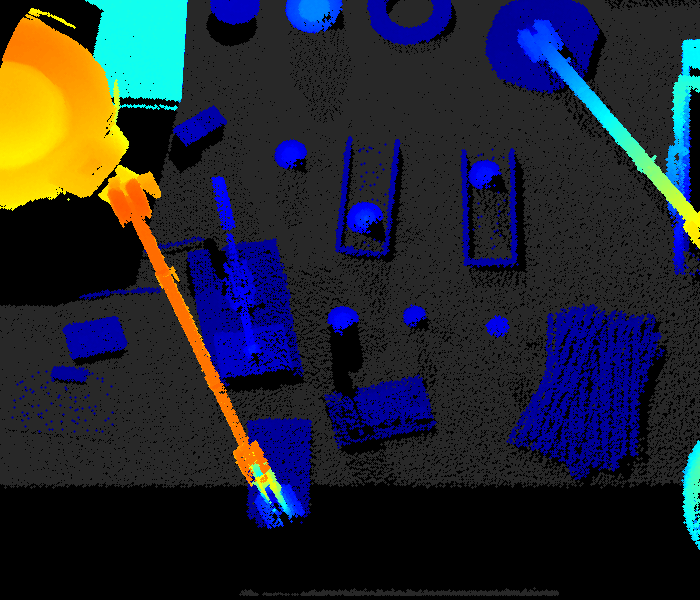

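The picture shows the oil lane at scene (261,187). Candidates:
- **Yellow cap inside the lane:** scene (244,180), the old bottle. It stands in the rear of the oil lane.
- **Yellow cap on the worktop, in the row with the stamp and vial:** scene (343,208), side (340,182), the new bottle.
- **Not meant:** blue bottle (264,262), brown stamp (325,190), black-capped vial (315,157), red-capped flux (286,215).

The enlarged crops confirm both yellow-capped whitish bottles. First I rise and turn the jaws to lie across the lane.

Emit:
move_arm:
  steps: "0 0 -43 0 0 -2.8 0.3; 0 0 -43 0 0 -2.8 0.3; 0 0 -43 0 0 -2.8 0.3; 0 0 -43 0 0 -2.8 0.3; 0 0 -43 0 0 -2.8 0.3; 0 0 -43 0 0 -2.8 0.3; 0 0 -43 0 0 -2.8 0.3; 0 0 -43 0 0 -2.8 0.3; 0 0 0 0 0 0 0.3"
  newtons: 15

```text
time: 1.05
eef_pos: [0.2421, 0.6307, 0.5733]
ee_rot: [3.138, -0.011, 1.596]
contact_force: [-0.2, -0.5, 0.2]
opening: 0.701
```

Emit:
move_arm:
  steps: "-40 21 0 0 0 0 0.3;-40 21 0 0 0 0 0.3;-40 21 0 0 0 0 0.3;-40 21 0 0 0 0 0.3;-40 21 0 0 0 0 0.3;-40 21 0 0 0 0 0.3;-40 21 0 0 0 0 0.3;-40 21 0 0 0 0 0.3;-40 21 0 0 0 0 0.3"

```text
time: 1.95
eef_pos: [0.4401, 0.2728, 0.5659]
ee_rot: [-3.141, 0.0, 1.595]
contact_force: [0.5, 1.0, 0.1]
opening: 0.703
```

Emit:
move_arm:
  steps: "-40 21 0 0 0 0 0.3;-40 21 0 0 0 0 0.3;-40 21 0 0 0 0 0.3;-40 21 0 0 0 0 0.3;-40 21 0 0 0 0 0.3;-40 21 0 0 0 0 0.3;-40 21 0 0 0 0 0.3;-40 21 0 0 0 0 0.3;0 0 0 0 0 0 0.3;0 0 0 0 0 0 0.3"

```text
time: 2.95
eef_pos: [0.6156, -0.042, 0.5651]
ee_rot: [-3.139, -0.0, 1.593]
contact_force: [-0.4, 0.3, -0.4]
opening: 0.702
```

Emit:
move_arm:
  steps: "-11 7 40 0 0 0 0.3;-11 7 40 0 0 0 0.3;-11 7 40 0 0 0 0.3;-10 7 40 0 0 0 0.3;0 0 45 0 0 0 0.3;0 0 45 0 0 0 0.3;0 0 45 0 0 0 0.3;0 0 45 0 0 0 0.3;0 0 45 0 0 0 0.3;0 0 40 0 0 0 0.3;0 0 0 0 0 0 0.3;0 0 0 0 0 0 0.3"

```text
time: 4.15
eef_pos: [0.6446, -0.0818, 0.1422]
ee_rot: [3.142, -0.001, 1.597]
contact_force: [0.3, -0.1, 0.8]
opening: 0.7
```

Run:
```python
from h import *
from cell import imaging
for n in ["scene","side","wrist"]:
    f=imaging.grab_frame(n); np.savez(f"{n}1.npz",**f)
    if n=="scene": crop(f,200,120,350,240,4,"pics/s1.png")
    if n=="side": crop(f,160,130,360,280,4,"pics/d1.png")
    if n=="wrist": cv2.imwrite("pics/w1.png",f["color"][:,:,::-1])
```

```text
(no output)
```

View pics/d1.png

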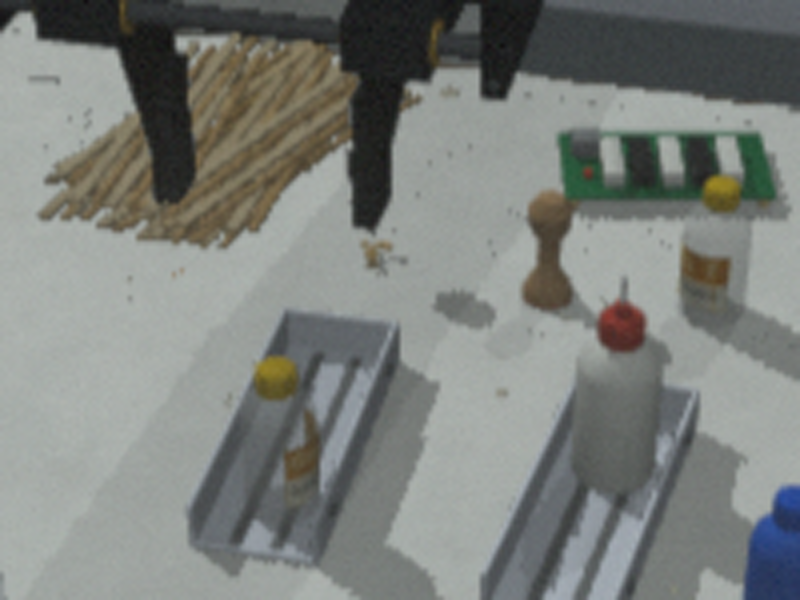

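View pics/w1.png

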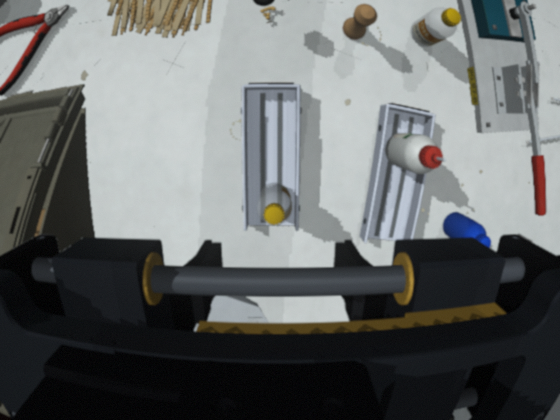

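The side view shows the old bottle at crop (275,430) in the rear of the lane and the fingers above it. The wrist view shows its cap at (275,213), midway between the fingers (210 and 345). I'll cross-check the cap position from the wrist depth.

```bash
cat >> h.py <<'E'
def wcloud(f):
    d=np.asarray(f["range_z"]).astype(float); H,W=d.shape
    fl=H/2/np.tan(np.radians(float(f["vertical_fov"]))/2)
    v,u=np.mgrid[:H,:W]; a=(u-float(f["cx"]))/fl; b=(v-float(f["cy"]))/fl
    r=np.hypot(a,b)+1e-9; k=np.tan(r)/r
    P=np.stack([a*k*d,b*k*d,d],-1)
    R=Ro.from_euler('xyz',f["attitude"]).as_matrix()
    W_=P@R.T+f["origin"]; W_[d<=0]=np.nan
    return W_
def caps(f,w=False,zlo=.045):
    C=wcloud(f) if w else cloud(f); col=cv2.cvtColor(np.asarray(f["color"]),cv2.COLOR_RGB2HSV)
    m=((col[...,0]>20)&(col[...,0]<32)&(col[...,1]>140)&(C[...,2]>zlo)&(C[...,2]<.3)&(C[...,0]>.4)&(C[...,0]<.75)&(np.abs(C[...,1])<.2)).astype(np.uint8)
    n,l,s,c=cv2.connectedComponentsWithStats(m)
    for i in range(1,n):
        if s[i,4]>8:
            P=C[l==i]; print('cap px',c[i].round(),s[i,4],'med',np.median(P,0).round(4),'mid',((P.min(0)+P.max(0))/2).round(4))
E
python3 - <<'E'
from h import *
f=np.load("wrist1.npz"); caps(f,True)
C=wcloud(f)
m=(C[...,2]>.014)&(C[...,2]<.026)&(C[...,0]>.52)&(C[...,0]<.7)&(C[...,1]>-.13)&(C[...,1]<-.05)
print(m.sum(),cv2.minAreaRect(C[m][:,:2].astype(np.float32)*1000))
caps(np.load("side1.npz"));caps(np.load("scene1.npz"))
E
```

```text
cap px [451.  17.] 231 med [0.4722 0.0531 0.0667] mid [0.4719 0.0548 0.0649]
cap px [274. 214.] 305 med [ 0.6417 -0.0873  0.07  ] mid [ 0.6432 -0.0876  0.0642]
cap px [405. 279.] 482 med [ 0.6136 -0.0504  0.2333] mid [ 0.6162 -0.0503  0.2301]
cap px [147. 262.] 24 med [ 0.6116 -0.1198  0.2322] mid [ 0.6115 -0.1199  0.2319]
cap px [149. 289.] 244 med [ 0.6186 -0.1194  0.2349] mid [ 0.6185 -0.1195  0.2323]
cap px [367. 322.] 2612 med [ 0.6215 -0.0596  0.2431] mid [ 0.634  -0.0542  0.2238]
1529 ((603.5980834960938, -92.03053283691406), (134.47267150878906, 53.111671447753906), 1.3376346826553345)
cap px [254. 110.] 27 med [ 0.6267 -0.0484  0.2428] mid [ 0.6275 -0.0484  0.2428]
cap px [266. 112.] 34 med [ 0.6264 -0.0338  0.2423] mid [ 0.6262 -0.0331  0.2427]
cap px [194. 120.] 96 med [ 0.6709 -0.1156  0.2427] mid [ 0.6713 -0.1119  0.2423]
cap px [223. 122.] 27 med [ 0.6702 -0.0772  0.243 ] mid [ 0.6705 -0.0769  0.2432]
cap px [232. 123.] 11 med [ 0.6698 -0.0654  0.2433] mid [ 0.6695 -0.0649  0.243 ]
cap px [340. 177.] 56 med [0.4769 0.0567 0.065 ] mid [0.4741 0.0565 0.0641]
cap px [228. 223.] 60 med [ 0.6484 -0.0846  0.0694] mid [ 0.6472 -0.0846  0.0677]
cap px [244. 177.] 30 med [ 0.6436 -0.0824  0.0697] mid [ 0.6431 -0.0844  0.0678]
cap px [343. 206.] 33 med [0.4729 0.0594 0.0665] mid [0.4718 0.0593 0.0648]
```

Emit:
move_arm:
  steps: "-3 0 30 0 0 0 0.3;0 0 30 0 0 0 0.3;0 0 30 0 0 0 0.3;0 0 23 0 0 0 0.3;0 0 0 0 0 0 0.3;0 0 0 0 0 0 0.3;0 0 0 0 0 0 1;0 0 0 0 0 0 1;0 0 0 0 0 0 1;0 0 0 0 0 0 1;0 0 0 0 0 0 1"

```text
time: 5.4
eef_pos: [0.6446, -0.0863, 0.0288]
ee_rot: [3.141, -0.0, 1.595]
contact_force: [-0.4, 1.7, 0.1]
opening: 0.332
```

Emit:
move_arm:
  steps: "0 -12 -1 0 0 0 1;0 -15 0 0 0 0 1;0 -15 0 0 0 0 1;-1 -15 0 0 0 0 1;0 -15 0 0 0 0 1;0 -10 0 0 0 0 1;0 -5 0 0 0 0 1;0 0 1 0 0 0 1;0 0 0 0 0 0 1;0 0 0 0 0 0 1"

```text
time: 6.4
eef_pos: [0.5579, -0.0893, 0.0287]
ee_rot: [-3.142, -0.0, 1.595]
contact_force: [-0.9, 0.7, 3.0]
opening: 0.327
```

Run:
```python
from h import *
from cell import imaging
for n in ["side","wrist"]:
    f=imaging.grab_frame(n); np.savez(f"{n}2.npz",**f)
    if n=="side": crop(f,160,130,360,280,4,"pics/d2.png")
    if n=="wrist": cv2.imwrite("pics/w2.png",f["color"][:,:,::-1])
```

```text
(no output)
```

View pics/d2.png

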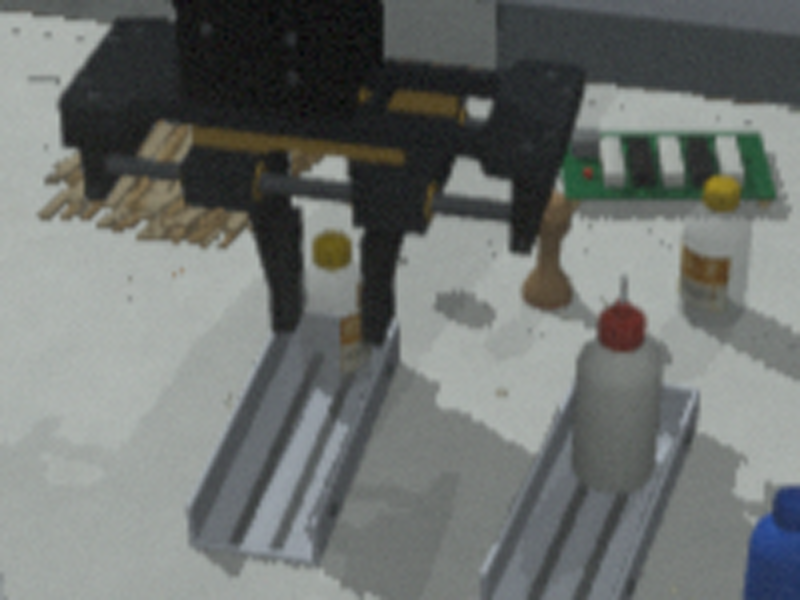

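View pics/w2.png

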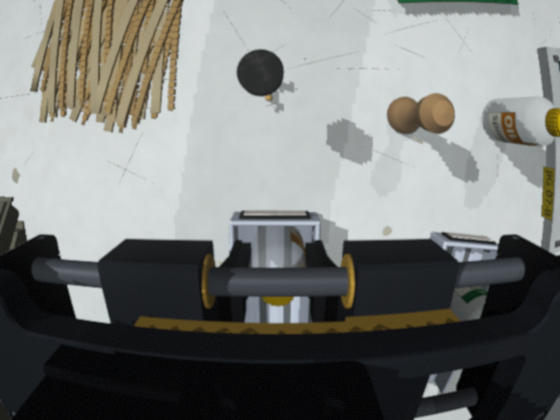

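Side view: the bottle is upright between the fingers at crop (335,300), in the lane's front. I'll release it and rise.

Emit:
move_arm:
  steps: "0 0 0 0 0 0 0.4;0 0 0 0 0 0 0.4;0 0 0 0 0 0 0.4;0 0 0 0 0 0 0.4;0 0 -20 0 0 0 0.4;0 0 -40 0 0 0 0.4;0 0 -40 0 0 0 0.4;0 0 -20 0 0 0 0.4;0 0 0 0 0 0 0.4"

```text
time: 7.4
eef_pos: [0.5597, -0.0899, 0.1518]
ee_rot: [3.135, 0.0, 1.595]
contact_force: [0.4, 0.1, 0.1]
opening: 0.599
```

Run:
```python
from h import *
from cell import imaging
for n in ["scene","side","wrist"]:
    f=imaging.grab_frame(n); np.savez(f"{n}3.npz",**f); print(n); caps(f,n=="wrist")
    if n=="side": crop(f,160,130,360,280,4,"pics/d3.png")
```

```text
scene
cap px [281. 166.] 32 med [ 0.5574 -0.0865  0.0696] mid [ 0.5571 -0.0868  0.0677]
cap px [344. 206.] 34 med [0.472  0.0594 0.066 ] mid [0.4718 0.0591 0.0642]
side
cap px [260.  79.] 9 med [ 0.5391 -0.0637  0.2495] mid [ 0.5394 -0.0637  0.2493]
cap px [268.  80.] 17 med [ 0.5385 -0.0521  0.2495] mid [ 0.5395 -0.0527  0.2498]
cap px [277.  80.] 14 med [ 0.5386 -0.0393  0.2496] mid [ 0.5381 -0.0388  0.2494]
cap px [220.  88.] 168 med [ 0.5833 -0.1116  0.2487] mid [ 0.5801 -0.1062  0.2467]
cap px [340. 178.] 57 med [0.4761 0.0564 0.065 ] mid [0.4739 0.0567 0.0636]
cap px [243. 192.] 50 med [ 0.5624 -0.088   0.0683] mid [ 0.5615 -0.0884  0.0665]
wrist
cap px [455. 120.] 240 med [0.4708 0.0525 0.0669] mid [0.4708 0.0543 0.0642]
cap px [278. 216.] 301 med [ 0.555  -0.0906  0.0699] mid [ 0.5556 -0.0904  0.0676]
cap px [163. 259.] 15 med [ 0.5221 -0.1219  0.235 ] mid [ 0.5221 -0.1219  0.2349]
cap px [391. 281.] 461 med [ 0.5251 -0.0612  0.2378] mid [ 0.5278 -0.061   0.2345]
cap px [164. 289.] 241 med [ 0.5292 -0.1215  0.2388] mid [ 0.5297 -0.1216  0.2365]
cap px [348. 323.] 2789 med [ 0.5331 -0.0708  0.247 ] mid [ 0.5457 -0.0667  0.2275]
```

View pics/d3.png

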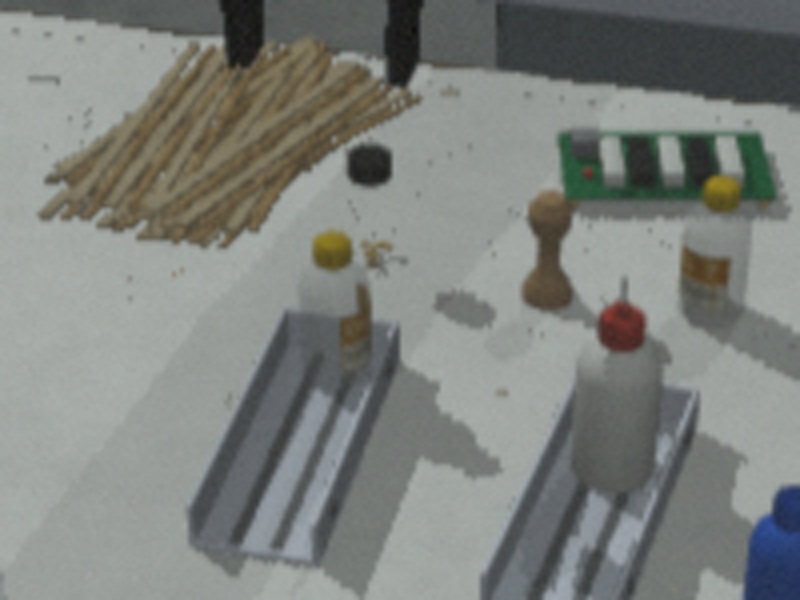

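Side view: the old bottle stands upright in the lane front at crop (335,300), cap at about (0.558,-0.088), which is lane x of about -0.046. Flux is unmoved. On to the new bottle.

Emit:
move_arm:
  steps: "30 -17 0 0 0 0 0.4;30 -17 0 0 0 0 0.4;30 -17 0 0 0 0 0.4;30 -17 0 0 0 0 0.4;28 -16 0 0 0 0 0.4;0 0 0 0 0 0 0.4;0 0 0 0 0 0 0.4"

```text
time: 8.25
eef_pos: [0.4691, 0.0567, 0.1474]
ee_rot: [-3.139, 0.001, 1.597]
contact_force: [1.1, 0.3, 0.6]
opening: 0.599
```

Run:
```python
from h import *
from cell import imaging,state
for n in ["scene","side","wrist"]:
    f=imaging.grab_frame(n); np.savez(f"{n}4.npz",**f); print(n); caps(f,n=="wrist")
    cv2.imwrite(f"pics/{n}4.png",f["color"][:,:,::-1])
print(state()['joint_positions'],state()['eef_pos'])
```

```text
scene
cap px [281. 166.] 32 med [ 0.5575 -0.0863  0.0697] mid [ 0.5558 -0.0871  0.0688]
cap px [343. 206.] 33 med [0.4725 0.0596 0.0667] mid [0.4722 0.0582 0.0654]
side
cap px [376.  68.] 15 med [0.4505 0.0934 0.2478] mid [0.4511 0.0941 0.2482]
cap px [313.  75.] 17 med [0.4958 0.0067 0.2459] mid [0.4957 0.0052 0.2459]
cap px [323.  76.] 39 med [0.4952 0.0202 0.2461] mid [0.4955 0.0228 0.2455]
cap px [344.  77.] 30 med [0.4945 0.0514 0.2463] mid [0.4938 0.0507 0.247 ]
cap px [357.  78.] 20 med [0.4938 0.0703 0.247 ] mid [0.4938 0.0703 0.2463]
cap px [340. 177.] 57 med [0.4762 0.0566 0.0652] mid [0.4744 0.0567 0.0636]
cap px [242. 192.] 50 med [ 0.5626 -0.0883  0.0684] mid [ 0.5598 -0.0881  0.0663]
wrist
cap px [280. 217.] 288 med [0.4693 0.0555 0.067 ] mid [0.4698 0.0552 0.0651]
cap px [506. 235.] 29 med [0.4314 0.1331 0.2207] mid [0.4323 0.1353 0.2212]
cap px [522. 237.] 16 med [0.4312 0.1388 0.2246] mid [0.4312 0.1383 0.2244]
cap px [391. 280.] 474 med [0.438  0.0836 0.2368] mid [0.4408 0.084  0.2334]
cap px [163. 284.] 307 med [0.4409 0.0233 0.238 ] mid [0.4423 0.0231 0.2346]
cap px [347. 323.] 3017 med [0.4461 0.0733 0.2465] mid [0.46   0.0781 0.2255]
[-0.44478235  0.23109539  0.27722121  2.09173003 -0.08418398  0.82984837
  1.47523345] [0.47026294 0.05522934 0.14802162]
```

View pics/scene4.png

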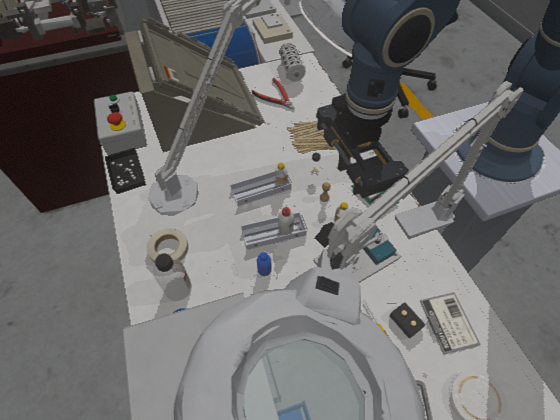

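View pics/side4.png

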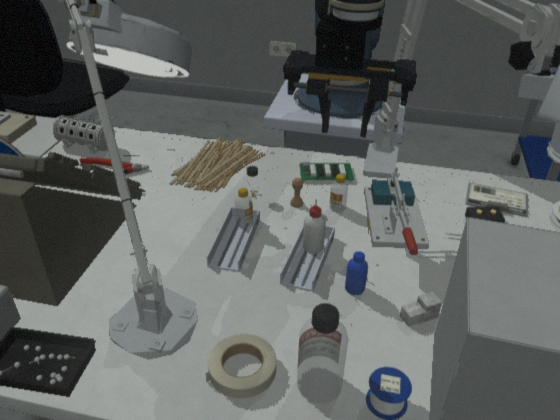

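View pics/wrist4.png

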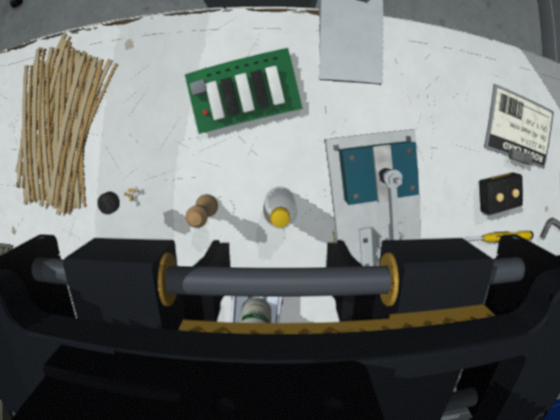

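Run:
```python
from h import *
C=np.concatenate([cloud(np.load(a+"4.npz")).reshape(-1,3) for a in("scene","side")]+[wcloud(np.load("wrist4.npz")).reshape(-1,3)])
for y in np.arange(.08,.16,.01):
    m=(C[:,0]>.455)&(C[:,0]<.49)&(C[:,1]>y)&(C[:,1]<=y+.01)&(C[:,2]<.12)
    z=C[m][:,2]; print(round(y,2),len(z),np.percentile(z,[50,95,100]).round(3) if len(z) else '')
```

```text
0.08 412 [0.001 0.002 0.003]
0.09 414 [0.001 0.002 0.003]
0.1 482 [0.001 0.014 0.016]
0.11 507 [0.013 0.035 0.038]
0.12 435 [0.014 0.037 0.039]
0.13 430 [0.014 0.035 0.037]
0.14 559 [0.015 0.062 0.063]
0.15 638 [0.039 0.062 0.063]
```

Wrist view: the new bottle's cap at (280,217) is centred between the fingers (215 and 343). The stamp at (200,210) and vise at (375,175) are clear. Descend and grip.

Emit:
move_arm:
  steps: "0 1 30 0 0 0 0.47;0 0 30 0 0 0 0.47;0 0 30 0 0 0 0.47;0 0 20 0 0 0 0.47;0 0 9 0 0 0 0.47;0 0 0 0 0 0 0.47;0 0 0 0 0 0 1;0 0 0 0 0 0 1;0 0 0 0 0 0 1;0 0 0 0 0 0 1"

```text
time: 9.4
eef_pos: [0.4717, 0.0567, 0.0304]
ee_rot: [3.14, -0.001, 1.595]
contact_force: [-0.4, -0.0, 2.8]
opening: 0.33
```

Emit:
move_arm:
  steps: "0 0 -20 0 0 0 1;0 0 -35 0 0 0 1;0 0 -40 0 0 0 1;0 0 -25 0 0 0 1;-30 0 0 0 0 0 1;-40 10 0 0 0 0 1;-40 30 0 0 0 0 1;-30 35 0 0 0 0 1;-10 30 0 0 0 0 1;0 18 0 0 0 0 1;0 0 0 0 0 0 1;0 0 0 0 0 0 1"

```text
time: 10.6
eef_pos: [0.5966, -0.0902, 0.149]
ee_rot: [-3.14, -0.0, 1.595]
contact_force: [-0.4, 0.6, -1.1]
opening: 0.327
```

Run:
```python
from h import *
from cell import imaging,state
for n in ["scene","side"]:
    f=imaging.grab_frame(n); np.savez(f"{n}5.npz",**f); print(n); caps(f,n=="wrist")
    if n=="side": crop(f,160,100,360,280,3.3,"pics/d5.png")
    else: crop(f,200,120,400,260,3.5,"pics/s5.png")
```

```text
scene
cap px [280. 166.] 33 med [ 0.5574 -0.0864  0.0692] mid [ 0.5565 -0.0871  0.0669]
side
cap px [256.  90.] 38 med [ 0.5778 -0.0591  0.2488] mid [ 0.5778 -0.06    0.2488]
cap px [194.  99.] 15 med [ 0.6221 -0.1316  0.2465] mid [ 0.6218 -0.1321  0.2472]
cap px [215. 101.] 92 med [ 0.6212 -0.1051  0.2476] mid [ 0.6218 -0.1007  0.2466]
cap px [245. 103.] 29 med [ 0.6203 -0.0637  0.2481] mid [ 0.62   -0.0622  0.2484]
cap px [232. 139.] 77 med [ 0.6016 -0.0883  0.1835] mid [ 0.6    -0.0885  0.1815]
cap px [242. 192.] 51 med [ 0.5627 -0.0882  0.0683] mid [ 0.5609 -0.0884  0.0668]
```

View pics/d5.png

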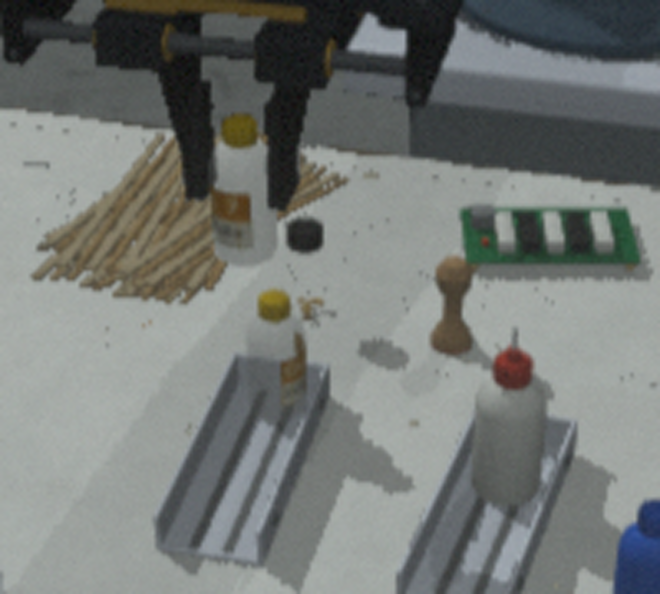

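View pics/s5.png

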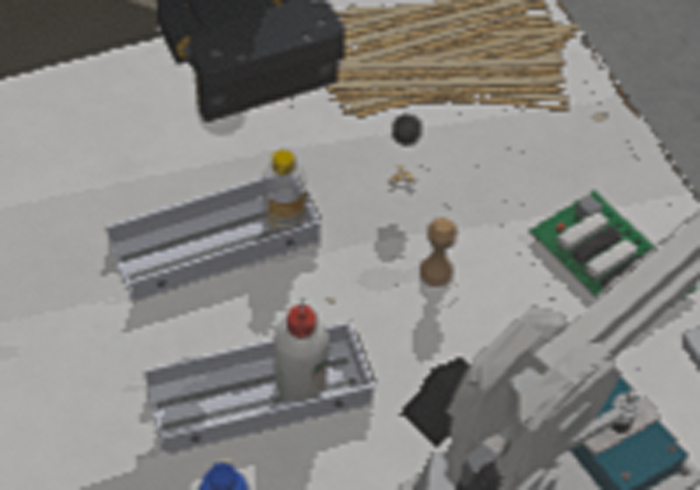

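The side view shows the gripped bottle hanging upright at (600,-88) mm, 39 mm behind the old cap at 563 mm in the same camera, and lined up with the lane. Lower it.

Emit:
move_arm:
  steps: "0 0 35 0 0 0 1;0 0 35 0 0 0 1;0 0 20 0 0 0 1;0 0 12 0 0 0 1;0 0 8 0 0 0 1;0 0 3 0 0 0 1;0 0 0 0 0 0 1;0 0 0 0 0 0 1"

```text
time: 11.5
eef_pos: [0.5983, -0.0906, 0.0375]
ee_rot: [3.14, 0.0, 1.595]
contact_force: [-0.2, 0.7, -1.1]
opening: 0.329
```

Still carrying the weight (-1.1 N), with about 3 to 4 mm to go.

Emit:
move_arm:
  steps: "0 0 2 0 0 0 1;0 0 1 0 0 0 1;0 0 1 0 0 0 1;0 0 0 0 0 0 1;0 0 0 0 0 0 1"

```text
time: 12.0
eef_pos: [0.5979, -0.0905, 0.0335]
ee_rot: [3.141, -0.0, 1.595]
contact_force: [-1.4, 0.7, 4.8]
opening: 0.329
```

Contact with the floor (+4.8 N). Release and rise.

Emit:
move_arm:
  steps: "0 0 0 0 0 0 0.4;0 0 0 0 0 0 0.4;0 0 0 0 0 0 0.4;0 0 0 0 0 0 0.4;0 0 -20 0 0 0 0.4;0 0 -40 0 0 0 0.4;0 0 -45 0 0 0 0.4;0 0 -45 0 0 0 0.4;0 0 -30 0 0 0 0.4;0 0 0 0 0 0 0.4;0 0 0 0 0 0 0.4"

```text
time: 13.1
eef_pos: [0.5975, -0.0904, 0.2128]
ee_rot: [3.141, -0.0, 1.595]
contact_force: [-0.0, -0.0, -0.0]
opening: 0.6
```

Run:
```python
from h import *
from cell import imaging,state
for n in ["scene","side","wrist"]:
    f=imaging.grab_frame(n); np.savez(f"{n}6.npz",**f); print(n); caps(f,n=="wrist")
    if n=="side": crop(f,160,100,360,280,3.3,"pics/d6.png")
    elif n=="wrist": cv2.imwrite("pics/w6.png",f["color"][:,:,::-1])
s=state();print(s['contact_force'],s['eef_pos'],s['time'])
```

```text
scene
cap px [280. 166.] 31 med [ 0.5573 -0.0863  0.0701] mid [ 0.5569 -0.0868  0.0687]
cap px [263. 170.] 30 med [ 0.5975 -0.0863  0.0698] mid [ 0.5972 -0.0881  0.0688]
side
cap px [243. 192.] 53 med [ 0.5619 -0.0885  0.0686] mid [ 0.5613 -0.0883  0.0657]
cap px [235. 206.] 56 med [ 0.6028 -0.0893  0.0683] mid [ 0.6006 -0.0893  0.0669]
wrist
cap px [280. 159.] 180 med [ 0.5559 -0.0905  0.0699] mid [ 0.5561 -0.0909  0.0656]
cap px [277. 200.] 191 med [ 0.5956 -0.0922  0.0699] mid [ 0.5966 -0.0918  0.0642]
cap px [389. 262.] 146 med [ 0.5614 -0.0622  0.2967] mid [ 0.5622 -0.0619  0.2949]
cap px [163. 261.] 30 med [ 0.5622 -0.1226  0.2985] mid [ 0.5624 -0.1227  0.2978]
cap px [171. 299.] 28 med [ 0.5744 -0.1221  0.297 ] mid [ 0.5743 -0.1223  0.297 ]
cap px [385. 298.] 66 med [ 0.5725 -0.0621  0.2979] mid [ 0.5721 -0.0621  0.2967]
[-0.16415483 -0.8009682  -1.18991653] [ 0.59645563 -0.09021127  0.21067898] 13.25
```

View pics/d6.png

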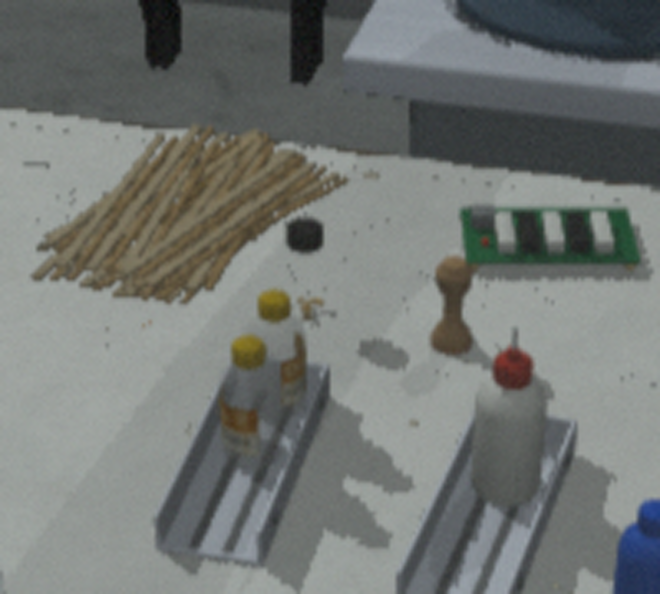

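View pics/w6.png

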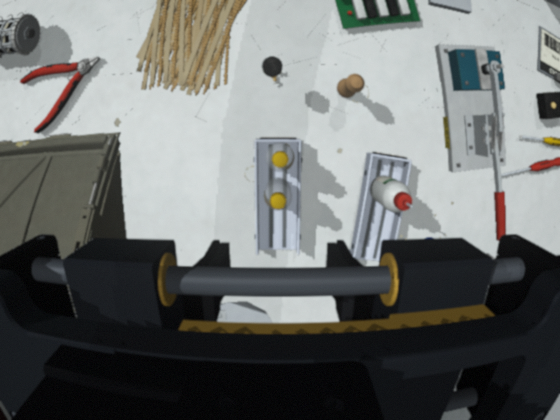

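Both bottles stand upright in the lane, with caps at wrist (280,159) and (277,200), 40 mm apart. One last check uses the lane and caps from the same camera, then I hand in.

Run:
```python
from h import *
from cell import order
f=np.load("wrist6.npz"); C=wcloud(f)
m=(C[...,2]>.014)&(C[...,2]<.026)&(C[...,0]>.52)&(C[...,0]<.7)&(C[...,1]>-.13)&(C[...,1]<-.05)
(c,s,a)=cv2.minAreaRect(C[m][:,:2].astype(np.float32)*1000); print(c,s,a)
a=a if abs(a)<45 else a-90
R=np.array([[np.cos(np.radians(a)),np.sin(np.radians(a))],[-np.sin(np.radians(a)),np.cos(np.radians(a))]])
ok=True
for n,p in dict(old=(555.9,-90.5),new=(596,-92)).items(): print(n,R@(np.array(p)-c))
o=R@(np.array((555.9,-90.5))-c)
if -64<o[0]<-38 and abs(o[1])<12: order.job_done(); print("handed in")
```

```text
(603.5502319335938, -92.44332885742188) (134.17344665527344, 53.793243408203125) 1.5725047588348389
old [-47.5789581    3.25021181]
new [-7.53522271  0.65035491]
the job is handed in; nothing more can be done
handed in
```

I slid the old oil bottle forward to the front stop, then stood the new one upright in the same lane behind it. The job is handed in, at about 13 s of the 48 s allowed.

**Last checks (wrist camera, in the lane's frame):**

| Bottle | x (mm) | y (mm) | Result |
|---|---|---|---|
| Old | -47.6 | +3.3 | about 3 mm from the front stop |
| New | -7.5 | +0.7 | about 11 mm gap to the old bottle |

- **State:** In the side and wrist pictures both bottles stand upright. Their cap tops are at about 70 mm, so they sit on the lane floor. The gripper was open and clear above them, with no contact force beyond noise.
- **Flux:** In the side pictures the needle-tipped bottle stayed upright and in place. I did not measure its position again.
- **Lamp:** I passed about 0.16 m over the magnifier lamp, and no contact showed up.
- **Disagreement:** The three cameras differed by up to 7 mm on absolute cap positions. They agreed on the 40 mm spacing between the bottles to within 1 mm.

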